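# Swing the watering spout over the clay pot and open the supply lever

## Task

The new unglazed brown pot is to be soaked when the timer comes on tonight. With a fingertip, push the arm of the swing spout round until its green outlet is above the middle of the brown pot, and only then push the red valve lever round from across its pipe until it lies fully in line with the pipe, at its stop. Leave the pots where they stand in the blue tray, do not lift or shift anything else lying on the bench, and finish with your hand clear.

Things in the scene. Friction and masses are not known exactly. Their poses are not given: they have to be found in the camera images.
- spout_axis (a point): point on the upright turning axis of the swing spout, level with the middle of its horizontal arm (212 mm above the bench). The spout turns on a steel post of 26 mm diameter with a brass hub on top (38 mm diameter, its top 232 mm above the bench). The post stands behind a blue drip tray (190 x 420 mm, rim 22 mm high) in which three pots stand; a grey timer box 110 mm high stands behind the post. Its x axis points away from the tray, its z axis up
- spout_outlet (a point): centre of the lower face of the spout's green outlet (24 mm diameter), 153 mm above the bench and 170 mm from the turning axis. From the hub a straight horizontal round steel arm, 18 mm in diameter, runs to above the outlet at 212 mm height and then bends straight down to it. The arm is free to be pushed sideways along its whole length; what lies under it is no higher than the pots (100 mm)
- spout (a joint): angle of the swing spout in rad, from -1.5 to 1.5, positive anticlockwise seen from above; at 0 the arm points along the -x axis of spout_axis, over the middle of the tray. It turns with light dry friction (about 0.2 N m), has no spring and stays where it is left
- brown_pot_rim (a point): centre of the mouth of the unglazed reddish-brown clay flower pot (88 mm across the rim, 5 mm wall, pot 95 mm high, mouth 100 mm above the bench). It stands loose and empty in the blue tray, about 170 mm from the spout's axis, in any of the three places
- white_pot_rim (a point): centre of the mouth of the white glazed pot, same size, loose in the tray; leave it alone
- grey_pot_rim (a point): centre of the mouth of the grey plastic pot, same size, loose in the tray; leave it alone
- valve_axis (a point): point on the upright turning axis of the supply valve, level with the middle of its lever (109 mm above the bench). The brass valve sits in a copper pipe 22 mm in diameter whose axis runs along this point's x axis, 50 mm above the bench (brass valve body up to 71 mm), on a dark wood board 200 x 90 mm. The lever's hub is 30 mm in diameter, its top at 118 mm. The point's -x axis points towards the robot's side of the bench
- lever_end (a point): middle of the free end face of the red valve lever: a straight flat bar 18 mm wide and 12 mm thick (103 to 115 mm above the bench), its end 105 mm from the valve axis
- valve (a joint): angle of the valve lever in rad, positive anticlockwise seen from above: 0 = shut, lever across the pipe, pointing along +y of valve_axis; 1.571 = open, lever in line with the pipe, pointing along -x of valve_axis, against a firm stop. Dry friction (about 0.22 N m), no spring; it may start a little off 0
- spatula: stainless spatula lying on the bench, origin on its underside; leave it alone
- chopstick_a: wooden chopstick 230 mm long, 7 mm square, lying on the bench; origin in the middle of its underside; leave it alone
- chopstick_b: the other chopstick of the pair, beside it; leave it alone
- jar: small amber glass jar with green lid, 60 mm across and 85 mm high, origin in the middle of its underside; leave it alone
There are look-alikes about, which are no part of the job. There is more than one size of the part that bears brown_pot_rim; the job needs the largest.

How it is judged:
On the way, in this order (a step that is already met when the one before it is completed fails the run):
1. the spout's outlet stands above the middle of the brown pot, the valve still shut (horizontal distance between spout_outlet and brown_pot_rim below 0.02 m and value of joint valve below 0.6 rad and velocity of joint spout between -0.1 and 0.1 rad/s), for 0.3 s.
2. the valve lever lies in line with its pipe (value of joint valve above 1.43 rad and horizontal distance between spout_outlet and brown_pot_rim below 0.02 m), for 0.2 s.
At the end, for the whole second after the job is handed in: The spout's outlet is within 20 mm, horizontally, of the centre of the brown pot's mouth; the valve lever is at 1.43 rad or more (within 8 degrees of in line with the pipe); the pots stand within 15 mm and the spatula, chopsticks and jar within 20 mm of where they started (all of step 2 and distance of each of brown_pot_rim, white_pot_rim, grey_pot_rim from where it was at the start of the episode below 0.015 m and distance of each of spatula, chopstick_a, chopstick_b, jar from where it was at the start of the episode below 0.02 m); the robot touches nothing.
It fails at once if the valve is opened, or left open, while the spout is not above the brown pot (value of joint valve above 0.7 rad and horizontal distance between spout_outlet and brown_pot_rim above 0.03 m).
It fails at once if a pot is shifted, tipped or lifted (distance of any of brown_pot_rim, white_pot_rim, grey_pot_rim from where it was at the start of the episode above 0.02 m or angle between any of brown_pot_rim, white_pot_rim, grey_pot_rim's own z axis and vertical above 0.25 rad).
It fails at once if the spatula, a chopstick or the jar is shifted or lifted (distance of any of spatula, chopstick_a, chopstick_b, jar from where it was at the start of the episode above 0.03 m).
It also fails if it takes over 64 s, if anything falls off the work surface, if the arm or the gripper's body presses on something with over 40 N, if the wrist force passes 120 N, or if a joint passes its speed limit or range.

## Robot

A 6-joint arm with a two-finger parallel gripper is mounted at the origin on the work surface. World frame = base frame: x ahead of the robot, y to its left, z up, the work surface at z = 0. Lengths are in m, angles in rad, forces in N, time in s.
With the tool pointing down it reaches from about 0.25 to 0.85 m from the base axis. Payload 12.5 kg.
Tool frame: the origin (TCP) lies at the very end of the fingers, on their centre line; the grasp point (between the pads) lies 19 mm behind it (tcp_to_grasp is the distance from the TCP to the grasp point, in m); z points along the fingers, y is the direction in which the jaws open and shut (so a half turn about z gives the same grasp; the last joint's range is limited). The gripper opens to 93 mm and grips with 3 to 60 N. Pads are 15 mm wide; open, the fingers measure 128 mm over their backs; the gripper's body (75 mm by 188 mm) begins 65 mm behind the grasp point.
Start: joints at [-1.381, 0.351, 1.652, -0, 1.139, -0.085], TCP at [0.149, -0.529, 0.219] pointing down, gripper open.
Joint ranges: [-2.75, 2.75], [-0.79, 2.1], [0.01, 2.65], [-1.57, 4.71], [0.07, 3.14], [-2.87, 2.87]. Speed limits (rad/s): [2.22, 2.22, 2.79, 3.14, 3.14, 3.14].

## Interface

Orientations are given as [roll, pitch, yaw] about the fixed x, y, z axes, in that order (R = Rz(yaw) Ry(pitch) Rx(roll)).
In Python, from plant import state, read_camera, camera_model, job_done, trace, tcp_to_grasp gives the robot as it stands.
- The arm moves only by the tool servo_tool, never from a script. Its argument "targets" is one flat list of numbers, 7 for each row, row after row: the closure, from -1 (fully open) to 1 (shut), then the shift along the tool's x, y, z normalised to -1 to 1, where 1 is 0.03 m, then the turn, a rotation vector about the tool's x, y, z normalised to -1 to 1, where 1 is 0.15 rad. In form: [grip, tx, ty, tz, wx, wy, wz, grip, tx, ty, tz, wx, wy, wz, ...]. A call has 1 to 10 rows; each row shifts and turns the pose as measured when the row begins, along the tool's axes as they then stand; what a row does not reach is not made up. A row lasts 1/10 s, in which the tool goes at most 50 mm and 8.59 degrees, less where a joint would pass 70% of its speed; a pose out of reach is approached as far as the arm can. A call with a number of a shift or a turn outside -1 to 1 is refused whole. A call with a gripper value outside its range is refused whole. The fingers move at their own pace and stop on an object; the grip force is fixed at half the most. Time passes only in rows, so rows that do not move let the fingers close. It gives the time, the measured TCP pose, the force and the opening at its end, in the units of the state.
- state(): the state, without advancing time (a new reading comes with each control period).
- read_camera(name): name is "scene" or "top" or "wrist"; returns the picture (384x512x3 uint8, red, green, blue); there is no depth.
- camera_model(name): a dict with "vertical_fov" (degrees; the focal length in pixels is half the picture's height over the tangent of half this angle, whatever the lens; pixels are square), "cx", "cy" (the principal point, pixels), "k1" (the pictures are not rectified: a ray, as slopes to the right and down, at radius r is drawn at 1 + k1 r^2 times it, then the intrinsics apply), "world_from_camera" (4x4, takes a point from camera to world coordinates). Camera axes: x right, y up, looking along -z (the intrinsics and any distortion apply to the point x, -y, -z); pixel columns grow to the right and rows downward; lengths in m; the calibration is good to about 2 mm. A picture is of the moment at which its call begins: read the wrist's pose just before it. camera_model takes no time and is no camera call; for the wrist camera it gives the pose at the moment of the call.
- job_done(): hands the job in, once; it reports no verdict.
Trained networks look in the newest picture that a camera, given by its name, has taken for a name from the list of things; names that differ only in an ending like _2 or _b are one class to them, and where a whole thing is asked for, a point or a joint stands for the part that bears it (a point fixed in the world has none). Each returns a list of dicts, best first, with "confidence" (0 to 1); they miss things now and then, are a little off and sometimes report something else, mostly with a low value. They report only what shows in the picture. A call takes as long as a camera call. They do not tell look-alikes from the thing itself.
- trace(camera, name): "mask" (384x512 bool, what is visible of it) and "xy" ([column, row] in pixels, amid what is visible of it).
The state is a dict: "clock": time; "joints": joint angles; "joint_velocities": joint speeds; "joint_efforts": joint torques, N m; "eef_pos": TCP position; "ee_rot": TCP orientation; "wrist_force": force on the tool from outside, world axes, zero at the start; "ft_torque": the same for the moment, N m; "finger_gap": finger opening in m.
Only numpy, scipy, OpenCV 4.12 (cv2) and the standard library are available. Lean on these libraries where they do the work, as an engineer would, in place of code of your own. Each camera call takes 0.05 s, during which the arm holds its last target. There are 200 camera calls.

## Working session

There is one attempt and no reset: what is moved stays moved. The work goes in short steps, Python scripts to look and compute and a tool call to move; the robot and the scene stay as the last step left them, time stands still between calls to the robot, and variables do not carry over. Pictures are saved under pics/ and viewed, on a budget of 10 in all, crops included, one or two more only if the job needs it, and the job is handed in when it is done.

Besides the shell and the picture viewer there is one more tool, called after "Call:" as name(argument=value, ...) on one line, values as JSON. servo_tool: Moves the arm, as the interface text tells. Scaled input: -1 to 1 covers 0.03 m each way for a shift and 0.15 rad each way for a turn. Its arguments: {"type":"object","properties":{"targets":{"type":"array","items":{"type":"number"}}},"required":["targets"]}

```bash
mkdir -p pics
cat > h.py <<'E'
import numpy as np, cv2
from plant import *
def K(m):
    f=192/np.tan(np.radians(m["vertical_fov"])/2); return f
def ray(m,uv):
    f=K(m); d=np.array([(uv[0]-m["cx"])/f,(uv[1]-m["cy"])/f]); 
    s=d.copy()
    for _ in range(20): s=d/(1+m["k1"]*(s@s))
    T=np.array(m["world_from_camera"]); return T[:3,3],T[:3,:3]@np.array([s[0],-s[1],-1])
def atz(m,uv,z):
    o,d=ray(m,uv); return o+d*(z-o[2])/d[2]
def proj(m,p):
    T=np.linalg.inv(np.array(m["world_from_camera"])); c=T[:3,:3]@np.array(p)+T[:3,3]
    s=np.array([c[0],-c[1]])/-c[2]; s=s*(1+m["k1"]*(s@s)); return s*K(m)+[m["cx"],m["cy"]]
def save(name,fn):
    im=read_camera(name); cv2.imwrite(fn,im[:,:,::-1]); return im
E
python3 - <<'E'
from h import *
a=save("top","pics/top.png"); b=save("scene","pics/scene.png")
for c in("top","scene"):
    m=camera_model(c); print(c,m["vertical_fov"],m["k1"],np.round(m["world_from_camera"],3).tolist())
    for n,z in(("spout_outlet",.153),("brown_pot_rim",.1),("white_pot_rim",.1),("grey_pot_rim",.1),("lever_end",.109),("spout_axis",.232),("valve_axis",.118),("jar",.085),("spatula",0),("chopstick_a",0)):
        for r in trace(c,n)[:3]: print(n,round(r["confidence"],2),np.round(r["xy"]),r["mask"].sum(),np.round(atz(m,r["xy"],z),3))
print(state()["clock"],tcp_to_grasp)
E
```

```text
top 43.27143156511075 0.04003173857223609 [[-0.003, 0.985, -0.172, 0.324], [-1.0, -0.005, -0.012, -0.026], [-0.013, 0.172, 0.985, 1.433], [0.0, 0.0, 0.0, 1.0]]
spout_outlet 0.74 [205. 165.] 609 [0.617 0.111 0.153]
brown_pot_rim 0.95 [181. 201.] 817 [0.525 0.183 0.1  ]
brown_pot_rim 0.94 [182. 279.] 462 [0.312 0.175 0.1  ]
brown_pot_rim 0.72 [154. 134.] 457 [0.721 0.263 0.1  ]
white_pot_rim 0.73 [152. 177.] 820 [0.594 0.265 0.1  ]
grey_pot_rim 0.76 [246. 198.] 827 [0.532 0.001 0.1  ]
lever_end 0.57 [361. 197.] 355 [ 0.532 -0.315  0.109]
spout_axis 0.95 [208. 198.] 8677 [0.513 0.095 0.232]
spout_axis 0.73 [315. 124.] 43 [ 0.706 -0.179  0.232]
valve_axis 0.96 [366. 198.] 2330 [ 0.529 -0.326  0.118]
valve_axis 0.34 [181. 203.] 779 [0.518 0.18  0.118]
jar 0.8 [289. 253.] 385 [ 0.382 -0.117  0.085]
spatula 0.72 [270. 148.] 923 [ 0.703 -0.07   0.   ]
chopstick_a 0.67 [297. 125.] 131 [ 0.775 -0.153  0.   ]
chopstick_a 0.5 [300. 120.] 200 [ 0.792 -0.164  0.   ]
scene 49.6860380385909 -0.012572891531963329 [[0.079, -0.713, 0.697, 1.23], [0.997, 0.067, -0.045, -0.057], [-0.015, 0.698, 0.716, 0.
[... 269 characters left out ...]
3 [330. 197.] 813 [0.532 0.183 0.1  ]
white_pot_rim 0.95 [365. 219.] 1325 [0.611 0.251 0.1  ]
grey_pot_rim 0.74 [256. 212.] 1221 [ 0.565 -0.004  0.1  ]
grey_pot_rim 0.71 [309. 241.] 9817 [0.662 0.107 0.1  ]
grey_pot_rim 0.49 [128. 210.] 407 [ 0.529 -0.318  0.1  ]
lever_end 0.7 [128. 209.] 468 [ 0.535 -0.315  0.109]
spout_axis 0.85 [307. 240.] 9990 [0.759 0.076 0.232]
valve_axis 0.68 [122. 241.] 2902 [ 0.64  -0.312  0.118]
valve_axis 0.3 [200. 323.] 446 [ 0.852 -0.137  0.118]
jar 0.89 [206. 179.] 670 [ 0.421 -0.127  0.085]
spatula 0.97 [229. 287.] 1395 [ 0.705 -0.083  0.   ]
chopstick_a 0.93 [193. 317.] 435 [ 0.774 -0.165  0.   ]
chopstick_a 0.18 [310. 196.] 932 [0.428 0.16  0.   ]
1.1 0.0188
```

View pics/top.png

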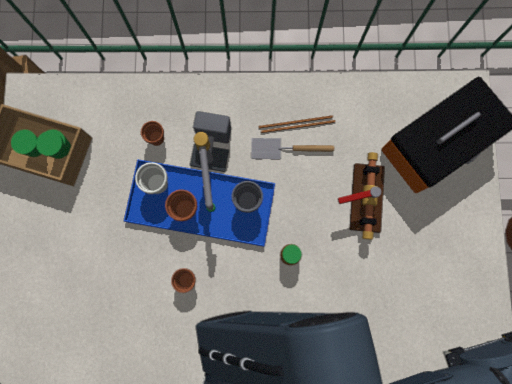

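View pics/scene.png

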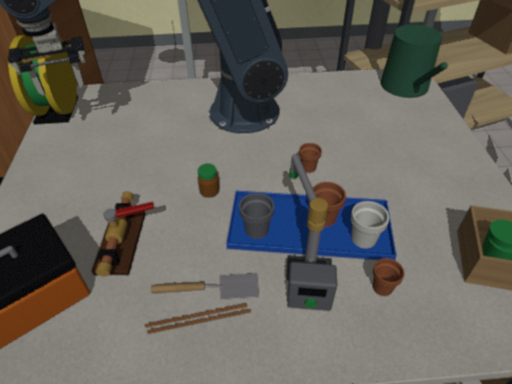

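Run:
```python
from h import *
m=camera_model("top"); im=cv2.imread("pics/top.png")
c=np.hstack([cv2.resize(im[115:235,125:280],None,fx=4,fy=4,interpolation=cv2.INTER_CUBIC)]);cv2.imwrite("pics/c1.png",c)
c=cv2.resize(im[140:250,325:400],None,fx=5,fy=5,interpolation=cv2.INTER_CUBIC);cv2.imwrite("pics/c2.png",c)
print(atz(m,(201,139),.232),atz(m,(376,191),.118),atz(m,(339,201),.115),atz(m,(210,207),.153))
print(atz(m,(372.5,157),.05),atz(m,(368.5,235),.05))
```

```text
[0.66664475 0.11409136 0.232     ] [ 0.54852748 -0.35531597  0.118     ] [ 0.52168959 -0.25404173  0.115     ] [0.50131883 0.09652083 0.153     ]
[ 0.66083102 -0.36691132  0.05      ] [ 0.43357018 -0.34513806  0.05      ]
```

View pics/c1.png

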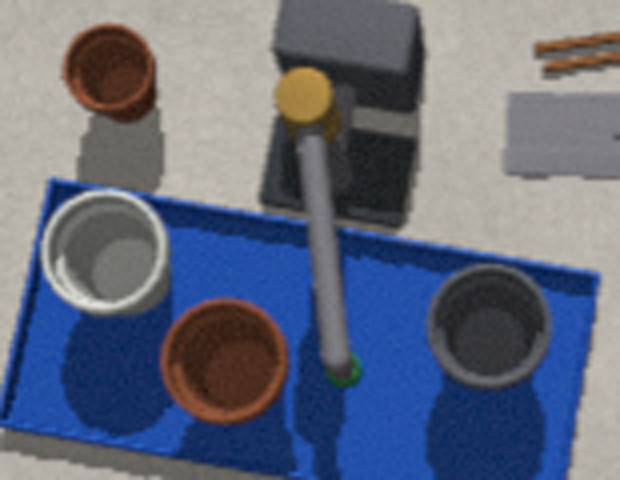

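View pics/c2.png

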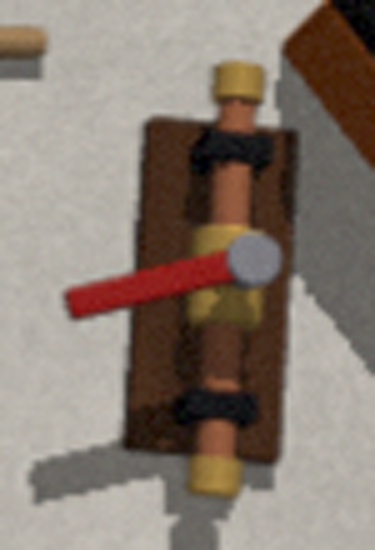

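Run:
```python
from h import *
m=camera_model("top"); ms=camera_model("scene")
f=lambda c,z,k=4,o=(125,115):atz(m,((c[0]+.5)/k-.5+o[0],(c[1]+.5)/k-.5+o[1]),z)
A=f((304,97),.232)
print("axis",A, "pixscale")
for n,c in(("brown",(224.5,360)),("white",(105,252)),("grey",(489,325))):
    P=f(c,.1);d=P-A;print(n,P,np.hypot(d[0],d[1]),np.degrees(np.arctan2(-d[1],-d[0])))
for c,z in(((338,361),.212),((345,374),.153)):
    P=f(c,z);d=P-A;print("arm",P,np.hypot(d[0],d[1]),np.degrees(np.arctan2(-d[1],-d[0])))
V=f((254,259),.118,5,(325,140));L=f((71,304),.109,5,(325,140));d=L-V
p1=f((238,82),.06,5,(325,140));p2=f((215,475),.06,5,(325,140));e=p2-p1
print("valve",V,L,np.hypot(*d[:2]),np.degrees(np.arctan2(d[1],d[0])),"pipe",p1,p2,np.degrees(np.arctan2(e[1],e[0])))
for n,P in(("axis",A),("brown",f((224.5,360),.1)),("valve",V),("lever",L)): print(n,proj(ms,P))
im=cv2.imread("pics/scene.png")
for P,z,r in((A,.232,.019),(f((224.5,360),.1),.1,.044),(V,.118,.015),(L,.109,.003)):
    pts=[proj(ms,(P[0]+r*np.cos(t),P[1]+r*np.sin(t),z)) for t in np.linspace(0,6.28,24)]
    for q in pts: im[int(round(q[1])),int(round(q[0]))]=(0,255,255)
cv2.imwrite("pics/c3.png",cv2.resize(im[140:270,100:400],None,fx=2.6,fy=2.6,interpolation=cv2.INTER_NEAREST))
print(state()["ee_rot"],state()["finger_gap"])
```

```text
axis [0.66698155 0.1150594  0.232     ] pixscale
brown [0.51571289 0.18312773 0.1       ] 0.16587797368208074 -24.22693580557512
white [0.59276458 0.26879369 0.1       ] 0.17071141780008967 -64.2305484704503
grey [ 0.53951115 -0.00101549  0.1       ] 0.1724009371254626 42.32108064858247
arm [0.49862133 0.09317606 0.212     ] 0.16977645254666787 7.405746604416828
arm [0.49827886 0.09414806 0.153     ] 0.16999376465220145 7.065990751426084
valve [ 0.54742328 -0.35363336  0.118     ] [ 0.52426346 -0.25458945  0.109     ] 0.10171565339740578 103.16121730415044 pipe [ 0.66137703 -0.36371654  0.06      ] [ 0.43390741 -0.34036541  0.06      ] 174.13877482891144
axis [318.59277071 202.44331085]
brown [328.48583703 192.43433402]
valve [110.0349363  211.72377835]
lever [153.24521362 204.33886265]
[-3.14157156e+00 -2.72900438e-06  2.74800101e-01] 0.09266604823988643
```

View pics/c3.png

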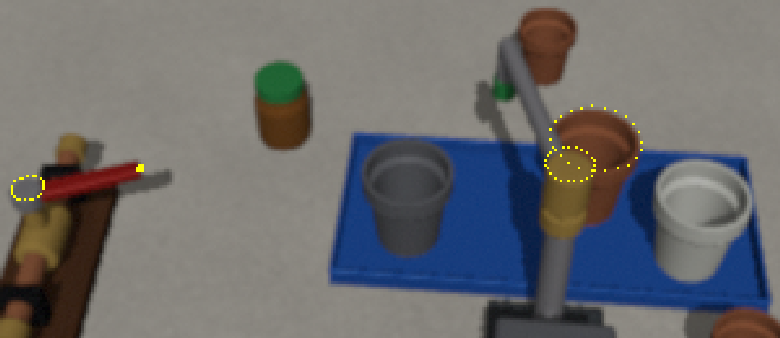

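Call:
servo_tool(targets=[1,0.5,-0.4,0,0,0,0,1,0.95,-0.78,0,0,0,0,1,0.95,-0.78,0,0,0,0,1,0.95,-0.78,0,0,0,0,1,0.95,-0.78,0,0,0,0,1,0.95,-0.78,0,0,0,0,1,0.95,-0.78,0,0,0,0,1,0.95,-0.78,0,0,0,0,1,0.95,-0.78,0,0,0,0,1,0.95,-0.78,0,0,0,0])

```text
clock: 2.1
eef_pos: [0.3552, -0.2341, 0.2187]
ee_rot: [3.138, -0.001, 0.268]
wrist_force: [0.3, -1.3, -0.0]
finger_gap: 0.0173
```

Call:
servo_tool(targets=[1,0.95,-0.77,0,0,0,0,1,0.95,-0.77,0,0,0,0,1,0.95,-0.77,0,0,0,0,1,0.95,-0.77,0,0,0,0,1,0.95,-0.77,0,0,0,0,1,0.95,-0.77,0,0,0,0,1,0.95,-0.77,0,0,0,0,1,0.95,-0.77,0,0,0,0,1,0.5,-0.4,0,0,0,0,1,0,0,0,0,0,0])

```text
clock: 3.1
eef_pos: [0.5455, 0.0357, 0.2195]
ee_rot: [3.136, -0.004, 0.272]
wrist_force: [-0.5, -0.4, -0.2]
finger_gap: 0.0005
```

Call:
servo_tool(targets=[1,0,0,0,0,0,0.9,1,0,0,0,0,0,0.9,1,0,0,0,0,0,0.9,1,0,0,0,0,0,0.9,1,0,0,0,0,0,0.9,1,0,0,0,0,0,0,1,0,0,0,0,0,0])

```text
clock: 3.8
eef_pos: [0.5426, 0.0317, 0.2193]
ee_rot: [3.139, -0.005, -0.426]
wrist_force: [-0.6, -0.2, 0.2]
finger_gap: 0.0006
```

Call:
servo_tool(targets=[1,-0.2,0,0.4,0,0,0,1,-0.3,0,0.37,0,0,0,1,-0.2,-0.35,0,0,0,0,1,-0.1,-0.35,0,0,0,0,1,-0.1,-0.35,0,0,0,0,1,-0.1,-0.35,0,0,0,0,1,0,-0.35,0,0,0,0,1,0,-0.35,0,0,0,0,1,0,-0.3,0,0,0,0,1,0,0,0,0,0,0])

```text
clock: 4.8
eef_pos: [0.5461, 0.1154, 0.1972]
ee_rot: [3.139, -0.008, -0.41]
wrist_force: [0.2, -0.4, 0.3]
finger_gap: 0.0007
```

Run:
```python
from h import *
print(state()["eef_pos"],state()["wrist_force"])
m=camera_model("top"); im=save("top","pics/t2.png"); b=save("scene","pics/s2.png")
cv2.imwrite("pics/c4.png",np.hstack([cv2.resize(im[115:235,150:250],(400,480),interpolation=cv2.INTER_CUBIC),cv2.resize(b[130:250,260:360],(400,480),interpolation=cv2.INTER_CUBIC)])[:,:,::-1])
```

```text
[0.54605164 0.11535858 0.19718916] [ 0.20600265 -0.43719045  0.3437919 ]
```

View pics/c4.png

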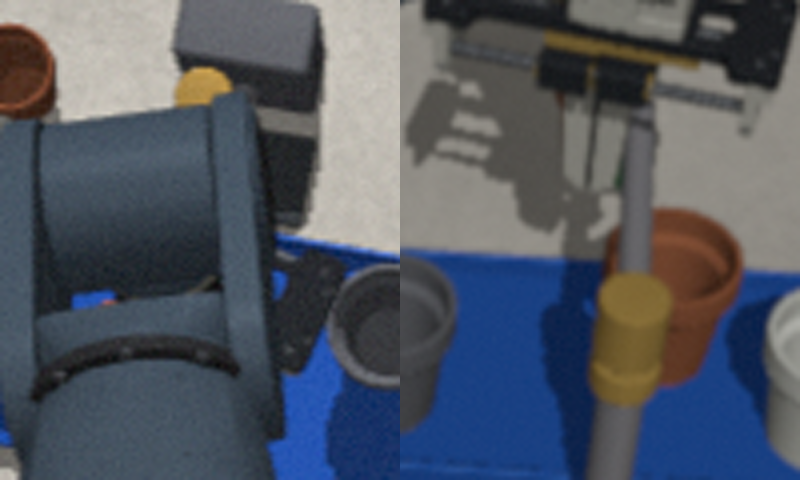

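```bash
cat >> h.py <<'E'
A=np.array([.667,.115]); V=np.array([.5474,-.3536])
def ang(uv,z=.212,cam="scene"):
    P=atz(camera_model(cam),uv,z)[:2]-A; return np.degrees(np.arctan2(-P[1],-P[0])),np.hypot(*P)
E
python3 - <<'E'
from h import *
for c in((638,130),(637,240)):
    print(ang((260+(c[0]-400+.5)/4-.5,130+(c[1]+.5)/4-.5)))
E
```

```text
(np.float64(-12.248172954498653), np.float64(0.14714987401691115))
(np.float64(-13.639867877298514), np.float64(0.05708008237324529))
```

Call:
servo_tool(targets=[1,0,-0.3,0,0,0,0,1,0,-0.3,0,0,0,0,1,0,-0.15,0,0,0,0,1,0,0,0,0,0,0,1,0,0,0,0,0,0])

```text
clock: 5.4
eef_pos: [0.5551, 0.1362, 0.197]
ee_rot: [3.138, -0.007, -0.411]
wrist_force: [-1.5, -2.0, 1.0]
finger_gap: 0.0003
```

Run:
```python
from h import *
s=state();p=np.array(s["eef_pos"][:2])-A
print(s["eef_pos"],s["wrist_force"],s["ee_rot"],"n",p@[.41,.912],"u",p@[-.912,.41])
```

```text
[0.55512348 0.13617898 0.19701665] [-1.49581928 -2.0342214   0.98707678] [ 3.13773073 -0.00670227 -0.41132077] n -0.026554138965575524 u 0.11071476844336081
```

Call:
servo_tool(targets=[1,0,0.3,0,0,0,0,1,0,0.7,0,0,0,0,1,0,0.7,0,0,0,0,1,0,0.3,-0.5,0,0,0,1,0.2,0.5,-0.5,0,0,0,1,0.5,0.8,0,0,0,0,1,0.6,1,0,0,0,0,1,0.6,1,0,0,0,0,1,0.6,1,0,0,0,0,1,0.6,1,0,0,0,0])

```text
clock: 6.4
eef_pos: [0.5532, -0.1095, 0.2386]
ee_rot: [-3.141, -0.017, -0.408]
wrist_force: [0.6, 0.9, -0.1]
finger_gap: 0.0003
```

Call:
servo_tool(targets=[1,0.6,1,0,0,0,0,1,0.6,1,0,0,0,0,1,0.6,1,0,0,0,0,1,0.6,1,0,0,0,0,1,0.4,0.5,0,0,0,0,1,0,0,0,0,0,0])

```text
clock: 7.0
eef_pos: [0.5772, -0.2794, 0.2489]
ee_rot: [-3.14, -0.027, -0.414]
wrist_force: [0.4, -0.0, 0.2]
finger_gap: 0.0005
```

Run:
```python
from h import *
s=state();print(s["eef_pos"],s["ee_rot"],s["wrist_force"])
im=save("top","pics/t3.png"); b=save("scene","pics/s3.png")
cv2.imwrite("pics/c5.png",np.hstack([cv2.resize(im[115:235,150:250],(400,480),interpolation=cv2.INTER_CUBIC),cv2.resize(b[130:250,260:360],(400,480),interpolation=cv2.INTER_CUBIC)])[:,:,::-1])
```

```text
[ 0.57721078 -0.27935599  0.24885992] [-3.14043171 -0.02736705 -0.41388068] [ 0.36590244 -0.00518448  0.18239688]
```

View pics/c5.png

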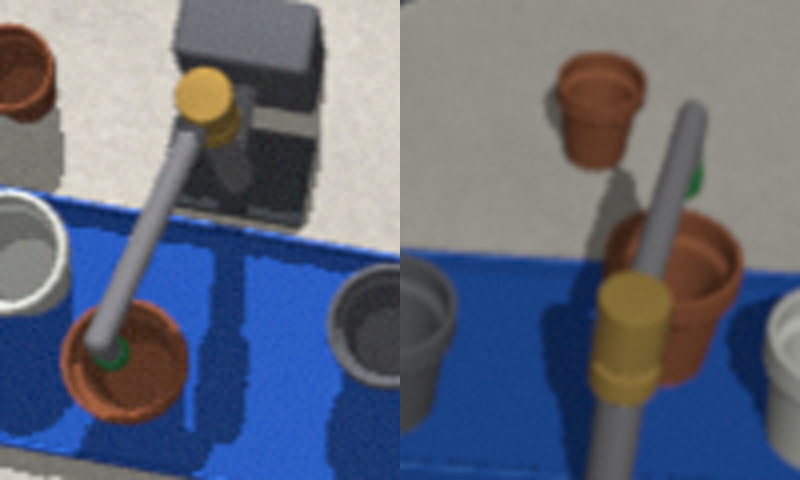

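Run:
```python
from h import *
mt=camera_model("top")
ft=lambda c:(150+(c[0]+.5)/4-.5,115+(c[1]+.5)/4-.5)
fs=lambda c:(260+(c[0]-400+.5)/4-.5,130+(c[1]+.5)/4-.5)
B=atz(mt,ft((124.5,360)),.1)[:2]; print("brown",B)
for c,z in(((102,343),.212),((150,235),.212),((113,354),.153)):
    print(ang(ft(c),z,"top"),atz(mt,ft(c),z)[:2]-B)
print(ang(fs((690,115))),ang(fs((668,190))))
phi=np.radians(-24);print("out pred", A-.17*np.array([np.cos(phi),np.sin(phi)])-B)
print("scene pot", atz(camera_model("scene"),fs((675,262)),.1))
```

```text
brown [0.51571289 0.18312773]
(np.float64(-22.629598275966536), np.float64(0.1694066088386969)) [-0.00507715 -0.00294478]
(np.float64(-22.644182011471315), np.float64(0.09328055457538552)) [ 0.06519721 -0.03221405]
(np.float64(-23.58797277310637), np.float64(0.1689360522936881)) [-0.00353379 -0.00052684]
(np.float64(-22.566656192599428), np.float64(0.16667151589368573)) (np.float64(-22.417254073212245), np.float64(0.10011236058154746))
out pred [-0.00401562  0.0010175 ]
scene pot [0.52498323 0.18089128 0.1       ]
```

Call:
servo_tool(targets=[1,-0.15,-0.34,0,0,-0.18,0,1,0,0,0.8,0,0,0,1,0,0,0.9,0,0,0,1,0,0,0.9,0,0,0,1,0,0,0.9,0,0,0,1,0,0,0.8,0,0,0,1,0,0,0.6,0,0,0,1,0,0,0,0,0,0])

```text
clock: 7.9
eef_pos: [0.5782, -0.2551, 0.1031]
ee_rot: [-3.139, -0.004, -0.404]
wrist_force: [-1.0, 0.6, 0.6]
finger_gap: 0.0004
```

Call:
servo_tool(targets=[1,-0.2,0.4,0.15,0,0,0,1,-0.22,0.45,0.12,0,0,0,1,-0.34,0.24,0,0,0,0,1,-0.34,0.24,0,0,0,0,1,-0.34,0.24,0,0,0,0,1,-0.34,0.24,0,0,0,0,1,0,0,0,0,0,0])

```text
clock: 8.6
eef_pos: [0.5038, -0.2865, 0.0994]
ee_rot: [-3.139, -0.014, -0.403]
wrist_force: [-0.3, -0.3, -0.5]
finger_gap: 0.0002
```

Call:
servo_tool(targets=[1,-0.12,0.35,0.1,0,0,0,1,-0.12,0.35,0.05,0,0,0,1,-0.1,0.35,0,0,0,0,1,-0.1,0.35,0,0,0,0,1,0,0,0,0,0,0])

```text
clock: 9.1
eef_pos: [0.473, -0.3223, 0.0945]
ee_rot: [-3.138, -0.013, -0.403]
wrist_force: [2.2, 2.1, 0.7]
finger_gap: 0.0002
```

Push on gently toward the stop until the force rises.

Call:
servo_tool(targets=[1,0.06,0.12,0,0,0,0,1,0.06,0.12,0,0,0,0])

```text
clock: 9.3
eef_pos: [0.4728, -0.3236, 0.0942]
ee_rot: [-3.126, -0.004, -0.405]
wrist_force: [4.6, 35.3, 20.8]
finger_gap: 0.001
```

Call:
servo_tool(targets=[1,0.06,0.12,0,0,0,0,1,0.06,0.12,0,0,0,0])

```text
clock: 9.5
eef_pos: [0.4729, -0.323, 0.0945]
ee_rot: [-3.113, 0.008, -0.405]
wrist_force: [0.8, 27.2, 17.5]
finger_gap: 0.0005
```

Call:
servo_tool(targets=[1,0,-0.4,0,0,0,0,1,0,-0.6,0,0,0,0,1,0,-0.4,-0.4,0,0,0,1,0,0,-0.9,0,0,0,1,0,0,-0.9,0,0,0,1,0,0,-0.9,0,0,0,1,-0.4,-0.8,-0.9,0,0,0,1,-0.8,-0.8,0,0,0,0,1,-0.8,-0.8,0,0,0,0,1,0,0,0,0,0,0])

```text
clock: 10.5
eef_pos: [0.4613, -0.194, 0.2281]
ee_rot: [-3.118, 0.009, -0.404]
wrist_force: [0.5, -0.0, 0.3]
finger_gap: 0.0004
```

Run:
```python
from h import *
s=state();print(s["eef_pos"],s["ee_rot"],s["wrist_force"])
im=save("top","pics/t4.png"); b=save("scene","pics/s4.png")
cv2.imwrite("pics/c6.png",np.hstack([cv2.resize(im[140:250,325:400],(375,550),interpolation=cv2.INTER_CUBIC),cv2.resize(b[180:290,80:165],(425,550),interpolation=cv2.INTER_CUBIC)])[:,:,::-1])
for c in("top","scene"):
  m=camera_model(c)
  for n,z in(("brown_pot_rim",.1),("white_pot_rim",.1),("grey_pot_rim",.1),("jar",.085),("spatula",0),("chopstick_a",0)):
    for r in trace(c,n)[:3]: print(c,n,round(r["confidence"],2),np.round(r["xy"]))
```

```text
[ 0.46129888 -0.19397127  0.22805371] [-3.11783409  0.00887569 -0.40417223] [ 0.53102127 -0.04107177  0.2867253 ]
top brown_pot_rim 0.93 [184. 205.]
top brown_pot_rim 0.73 [155. 132.]
top brown_pot_rim 0.58 [181. 280.]
top white_pot_rim 0.65 [152. 178.]
top grey_pot_rim 0.72 [248. 192.]
top spatula 0.72 [269. 148.]
top chopstick_a 0.68 [285. 126.]
scene brown_pot_rim 0.91 [311. 157.]
scene brown_pot_rim 0.85 [330. 200.]
scene brown_pot_rim 0.82 [389. 276.]
scene white_pot_rim 0.57 [369. 221.]
scene grey_pot_rim 0.7 [252. 211.]
scene jar 0.74 [210. 181.]
scene spatula 0.92 [226. 286.]
scene chopstick_a 0.8 [195. 319.]
scene chopstick_a 0.71 [196. 326.]
```

View pics/c6.png

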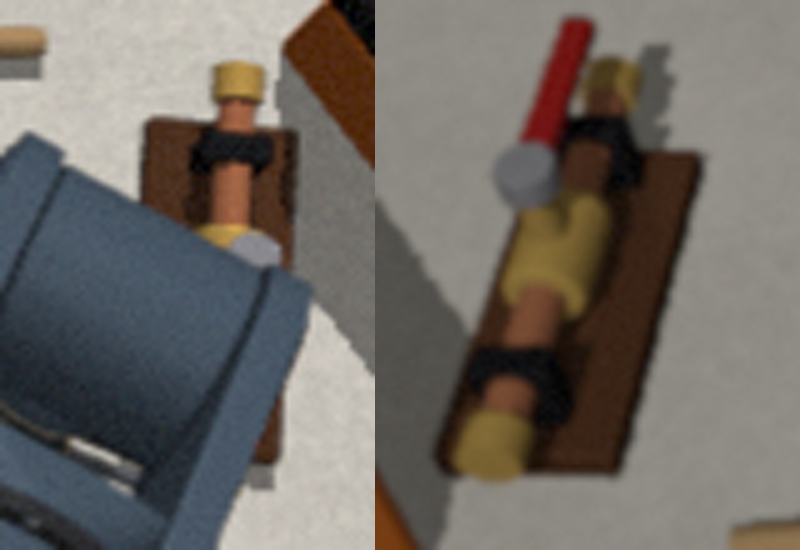

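View pics/s4.png

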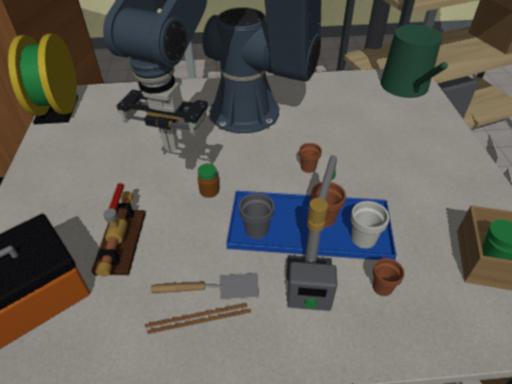

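Run:
```python
from h import *
m=camera_model("scene")
a=atz(m,(110.5,214.4),.118);b=atz(m,(120.4,185),.112);d=b-a
print(np.degrees(np.arctan2(d[1],d[0])),np.hypot(*d[:2]))
p=atz(m,(104,270),.06);q=atz(m,(127,196.5),.06);e=q-p
print("pipe",np.degrees(np.arctan2(e[1],e[0])))
if abs(np.degrees(np.arctan2(d[1],d[0]))-174)<8: print(job_done())
```

```text
176.07830318899826 0.10526403164999906
pipe 174.44786033632292
the job is handed in; nothing more can be done
None
```

The spout's outlet is over the brown pot and the valve lever is fully in line with its pipe. I handed the job in at about 11 s on the robot's clock. No verdict is reported, so what follows rests on my own checks.

**What I did:** With the closed fingertips I pushed the spout arm round to about −23° in world axes. Then I swung the red lever round to its stop, backed the hand off and lifted it clear.

**Last checks:**
- **Spout:** With the arm moved away, the outlet measured about 4–6 mm from the centre of the brown pot's mouth in the top camera (limit 20 mm). The scene camera gave the same arm angle but put the pot's centre about 9 mm farther out in x. I relied on the top view, which agrees better with the 170 mm radius.
- **Lever:** The lever measured 176° against 174° for the pipe, so it is in line within measuring error. The wrist force rose to about 35 N at the stop.
- **Pots and bench items:** In the last pictures they show where they started, within a few pixels. The top camera did not pick up the jar, but the scene camera did.
- **Hand:** It is clear, at 228 mm height, with a wrist force under 1 N.

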